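Lock the lunch tin in its carrier

TASK

Push the aluminium lunch tin on the bamboo carrier fully home, flush against both wooden stop rails (the far one and the left one). Then swing the carrier's steel hasp over the lid until the lid's catch stands up through the slot and the hasp lies fully down. Leave the other things where they are.

Things in the scene. Friction and masses are not known exactly. Their poses are not given: they have to be found in the camera images.
- carrier: Fixed lunch carrier: bamboo board 195 x 250 x 12 mm, two wooden stop rails on it, open at its near and right edges (x = -115, y = -110 mm). Origin: on the slab, under the tin's home centre; x away from the robot, y left, z up. Beyond the left rail lies a bay with spoon and fork, to y = +140 mm, rims 24 mm above the slab.
- far_rail (a point): Far stop rail: middle of its inner face's top edge, at x = +45, y = 0, z = 37 mm in the carrier's frame. The rail is 8 mm thick, 25 mm above the board, from y = -110 to +63 mm.
- left_rail (a point): Left stop rail: middle of its inner face's top edge, at x = -30, y = +55, z = 37 mm in the carrier's frame. The rail is 8 mm thick, 25 mm above the board, from x = -105 to +45 mm.
- tin: Loose closed aluminium lunch tin, about 0.35 kg: body 90 (x) x 110 (y) x 46 mm, lid 94 x 114 x 8 mm on top. Origin: centre of its underside, on the board. Starts 15 to 35 mm short of each rail, up to 0.2 rad askew; slides at a few newtons; askew, a corner can jam on a rail unless pushed at the lagging half. Home: carrier x = 0, y = 0, z = 12 mm, square to the carrier.
- catch_top (a point): Top of the catch, a dark steel staple upright on the tin's lid: 15 mm long (along the tin's x), 5 mm wide, 14.5 mm high. The point is at x = +11, y = 0, z = 68.5 mm in the tin's frame.
- hasp (a joint): Angle (rad) of the hasp: 0 = level over the lid, pointing to the carrier's -x, at its end stop 2 mm above the home tin's lid; pi/2 = straight up; up to 2.1, leaning away from the robot. Starts at 1.4 to 2.0. Stiff hinge: stays where left, moves with about 1 N at the tip.
- hinge (a point): Centre of the hasp's hinge, axis along the carrier's y, fixed at x = +60, y = 0, z = 70 mm in the carrier's frame, on a steel post 36 mm wide behind the far rail.
- hasp_tip (a point): Middle of the hasp's free end. The hasp is a flat steel strap 30 mm wide (along the carrier's y), 4 mm thick, 85 mm long from the hinge to here, with a slot 24 mm long and 14 mm wide that runs from 37 to 61 mm from the hinge; the last 24 mm are solid.
- snack_box: Bystander: purple plastic snack box 101 x 136 x 50 mm, right of the carrier. Origin: centre of its underside.
- spoon: Bystander: steel spoon 150 mm long, lying in the carrier's bay. Origin: its middle.
- fork: Bystander: bamboo fork 150 mm long, lying in the carrier's bay. Origin: its middle.
- tumbler: Bystander: steel tumbler, 72 mm across, 95 mm high, beyond the carrier to the right. Origin: centre of its underside.
- bottle: Bystander: steel drinking bottle, 68 mm across, 190 mm high, on the right near the robot. Origin: centre of its underside.
- jar: Bystander: glass jar, 72 mm across, 90 mm high, beyond the carrier to the left. Origin: centre of its underside.
- bowl: Bystander: white bowl, 130 mm across, 50 mm high, left of the carrier. Origin: centre of its underside.

How it is judged:
By the outcome, as a careful person would: the job done as asked, in the order asked, and still so for the second after the job is handed in, with the robot touching nothing.
It also fails if it takes over 72 s, if anything falls off the work surface, if the arm or the gripper's body presses on something with over 40 N, if the wrist force passes 120 N, or if a joint passes its speed limit or range.

ROBOT

A 6-joint arm with a two-finger parallel gripper is mounted at the origin on the work surface. World frame = base frame: x ahead of the robot, y to its left, z up, the work surface at z = 0. Lengths are in m, angles in degrees, forces in N, time in s.
With the tool pointing down it reaches from about 0.375 to 0.75 m from the base axis. Payload 9 kg.
Tool frame: the origin (TCP) lies where the fingers leave the gripper's body, on its centre line; the fingertips stand 73 mm ahead of it and the grasp point (between the pads) lies 54 mm ahead of it (robot.tip_reach is the distance from the TCP to the fingertips, in m); z points along the fingers, y is the line along which they close (so a half turn about z gives the same grasp; the last joint's range is limited). The gripper opens to 85 mm and grips with 20 to 120 N. Pads are 22 mm wide; open, the fingers measure 114 mm over their backs; the gripper's body (76 mm by 85 mm) begins 54 mm behind the grasp point. The pads swing forward as they close: fully open they stand 13 mm farther back than shut.
Start: joints at [-87.932, 5.964, 5.575, 89.605, 0, 77.527], TCP at [0.151, -0.581, 0.304] pointing down, gripper open.
Joint ranges: [-171.21, 171.21], [-48.23, 106.86], [-62.78, 66.21], [-105.2, 120.99], [-86.42, 89.51], [-180, 180]. Speed limits (degrees/s): [127.2, 127.2, 147.25, 180, 180, 180].

INTERFACE

Orientations are given as [roll, pitch, yaw] about the fixed x, y, z axes, in that order (R = Rz(yaw) Ry(pitch) Rx(roll)).
In Python, from plant import robot gives the robot as it stands. Calls block until the motion is done:
- robot.move_pose(position, orientation): joint-space move of the TCP to a pose.
- robot.line_to(position, vel=0.15, rotation=None, guard=None): straight line of the TCP; rotation=None keeps the orientation; vel is the mean speed in m/s. With guard (N) it stops when the force on the tool has changed by that much, and returns True; else False.
- robot.goto_joints(angles): joint-space move.
- robot.set_gripper(opening): finger opening in m; the grip force is fixed at half the most; returns when the fingers have stopped.
- robot.pause(seconds).
- robot.ik(position, orientation): joint angles nearest the present ones, or None.
- robot.observe(): the state.
- robot.grab_frame(name): name is "scene" or "top" or "wrist"; returns the picture (400x640x3 uint8, blue, green, red); there is no depth.
- robot.get_calibration(name): a dict with "vertical_fov" (degrees; the focal length in pixels is half the picture's height over the tangent of half this angle, whatever the lens; pixels are square), "cx", "cy" (the principal point, pixels), "k1" (the pictures are not rectified: a ray, as slopes to the right and down, at radius r is drawn at 1 + k1 r^2 times it, then the intrinsics apply), "rvec" (rotation vector, rad) and "tvec" (3), from world to camera coordinates, as OpenCV has them. Camera axes: x right, y down, z forward; pixel columns grow to the right and rows downward; lengths in m; the calibration is good to about 2 mm. A picture is of the moment at which its call begins: read the wrist's pose just before it. get_calibration takes no time and is no camera call; for the wrist camera it gives the pose at the moment of the call.
A pose or a line that the arm cannot do raises robot.IKError and nothing moves.
- robot.job_done(): hands the job in; it is judged then, once.
The state is a dict: "time": time; "q": joint angles; "qvel": joint speeds; "joint_torque": joint torques, N m; "tool_pos": TCP position; "tcp_rot": TCP orientation; "ft_force": force on the tool from outside, world axes, zero at the start; "torque": the same for the moment, N m; "gripper_width": finger opening in m; "gripper_force": force on a finger pad.
Only numpy, scipy, OpenCV 4.12 (cv2) and the standard library are available. Lean on these libraries where they do the work, as an engineer would, in place of code of your own. Each camera call takes 0.05 s, during which the arm holds its last target. There are 200 camera calls.

## Working session

There is one attempt and no reset: what is moved stays moved. The work goes in short steps, each a Python script; the robot and the scene stay as the last script left them, time stands still between calls to the robot, and variables do not carry over. Pictures are saved under pics/ and viewed, at most 10 in all, crops included, and the job is handed in when it is done.

```bash
mkdir -p pics; ls; cat > h.py <<'E'
import numpy as np, cv2, json
from plant import robot
from scipy.spatial.transform import Rotation as R
def K(c):
    f=200/np.tan(np.radians(c["vertical_fov"])/2); return f,c["cx"],c["cy"],c["k1"]
def ray(c,u,v):
    f,cx,cy,k=K(c); d=np.array([(u-cx)/f,(v-cy)/f]); s=d.copy()
    for _ in range(20): s=d/(1+k*(s@s))
    M=cv2.Rodrigues(np.array(c["rvec"],float))[0]; t=np.array(c["tvec"],float).ravel()
    return -M.T@t, M.T@np.array([s[0],s[1],1])
def onz(c,u,v,z):
    o,d=ray(c,u,v); return o+d*(z-o[2])/d[2]
def proj(c,P):
    f,cx,cy,k=K(c); M=cv2.Rodrigues(np.array(c["rvec"],float))[0]
    p=M@np.array(P,float)+np.array(c["tvec"],float).ravel(); s=p[:2]/p[2]; s=s*(1+k*(s@s)); return s*f+[cx,cy]
def tri(rays):
    A=np.zeros((3,3)); b=np.zeros(3)
    for o,d in rays:
        d=d/np.linalg.norm(d); Q=np.eye(3)-np.outer(d,d); A+=Q; b+=Q@o
    return np.linalg.solve(A,b)
E
python3 - <<'E'
from h import *
for n in ["top","scene"]:
    im=robot.grab_frame(n); cv2.imwrite(f"pics/{n}0.png",im)
    c=robot.get_calibration(n); print(n,c, ray(c,320,200))
E
```

```text
pics
top {'vertical_fov': 54.345280782044824, 'cx': 318.63060401636136, 'cy': 196.2614244298228, 'k1': -0.015364003327643158, 'rvec': array([ 2.1937165 , -2.19249033,  0.04738337]), 'tvec': array([-0.0195506 ,  0.5568071 ,  1.07466719])} (array([ 0.50276424, -0.02630675,  1.10084605]), array([ 0.04008045,  0.00297472, -0.99924428]))
scene {'vertical_fov': 50.2924437403385, 'cx': 324.2627157397193, 'cy': 206.70497719663163, 'k1': -0.027599922300677662, 'rvec': array([ 1.54672299,  1.85785585, -0.86036239]), 'tvec': array([ 0.11131889, -0.28155143,  1.78786709])} (array([1.56269758, 0.13705011, 0.90957429]), array([-0.77383692, -0.1301093 , -0.62015784]))
```

View pics/top0.png

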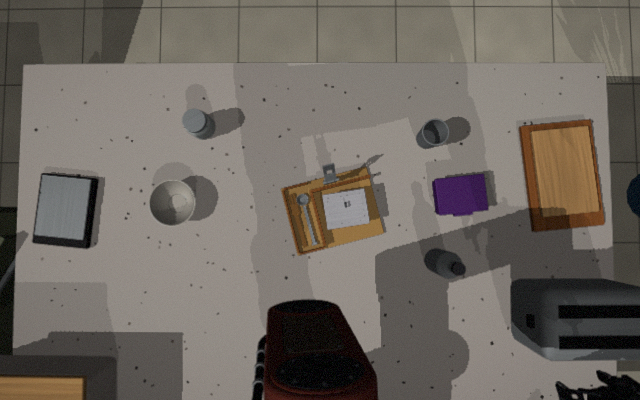

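View pics/scene0.png

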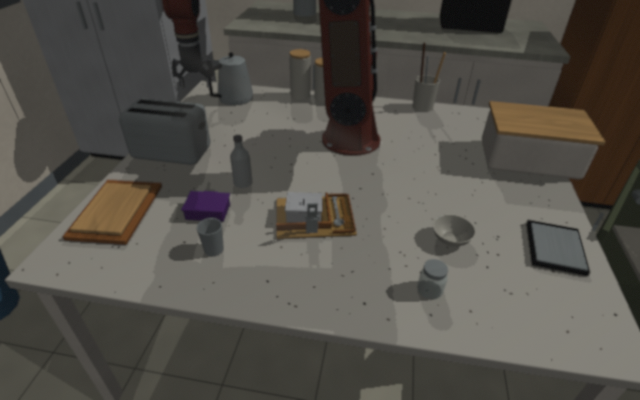

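The top view shows the carrier at about (335,210) px, turned about +12°, with the tin's bright lid at (346,207) and the hasp at (330,172). Nothing crowds it. Next I'll take closer wrist views.

```bash
python3 - <<'E'
from h import *
c=robot.get_calibration("top")
t=onz(c,346,207,.066); print(t, onz(c,283,187,.024),onz(c,298,254,.024),onz(c,384,232,.012))
s=robot.observe(); print(s["tcp_rot"],s["time"])
w=robot.get_calibration("wrist"); o,d=ray(w,320,200); print(o-s["tool_pos"],d, w["vertical_fov"])
yaw=s["tcp_rot"][2]
for y in (yaw,-168,12,-78,102): print(y,robot.ik([t[0]-.05,t[1],.36],[180,0,y]))
E
```

```text
[ 0.52570599 -0.09226102  0.066     ] [0.58198038 0.07950568 0.024     ] [0.39736318 0.03729605 0.024     ] [ 0.45735861 -0.20129318  0.012     ]
[-1.79934030e+02 -1.45724955e-02  1.45397491e+01] 0.1
[0.06939624 0.01850958 0.07002532] [-0.26735833 -0.05615386 -0.96203159] 60.984662724551306
14.539749129197755 [-26.4887818  -12.9394699   -6.75300991  96.18645999   0.
 138.97146907]
-168 [-26.4887818  -12.9394699   -6.75300991  96.18645999   0.
 -38.4887818 ]
12 [-26.4887818  -12.9394699   -6.75300991  96.18645999   0.
 141.5112182 ]
-78 [ -26.4887818   -12.9394699    -6.75300991   96.18645999    0.
 -128.4887818 ]
102 [-26.4887818  -12.9394699   -6.75300991  96.18645999   0.
  51.5112182 ]
```

```bash
python3 - <<'E'
from h import *
import pickle
t=np.array([.526,-.080])
for i,(dx,dy) in enumerate([(0.03,0),(-.07,.06)]):
    robot.move_pose([t[0]+dx,t[1]+dy,.33],[180,0,12]); robot.pause(.3)
    c=robot.get_calibration("wrist"); im=robot.grab_frame("wrist")
    pickle.dump((c,im),open(f"w{i}.pkl","wb")); cv2.imwrite(f"pics/w{i}.png",cv2.resize(np.clip(im*1.6,0,255).astype(np.uint8),(800,500)))
print(robot.observe()["time"])
E
```

```text
3.6417
```

View pics/w0.png

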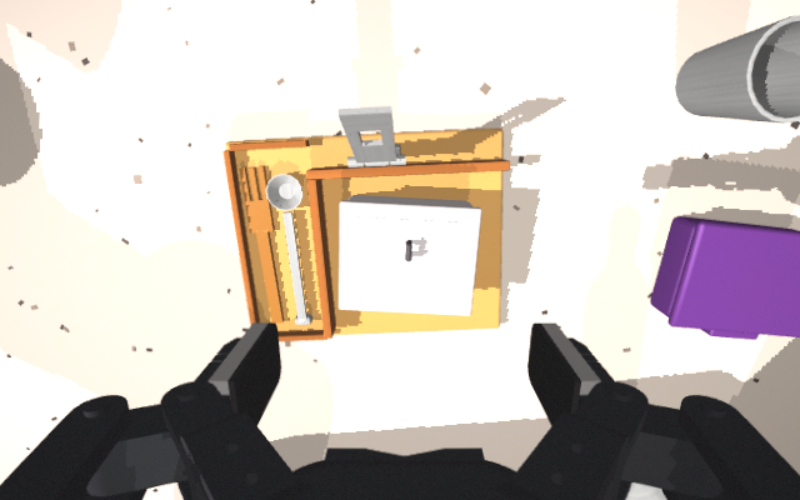

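View pics/w1.png

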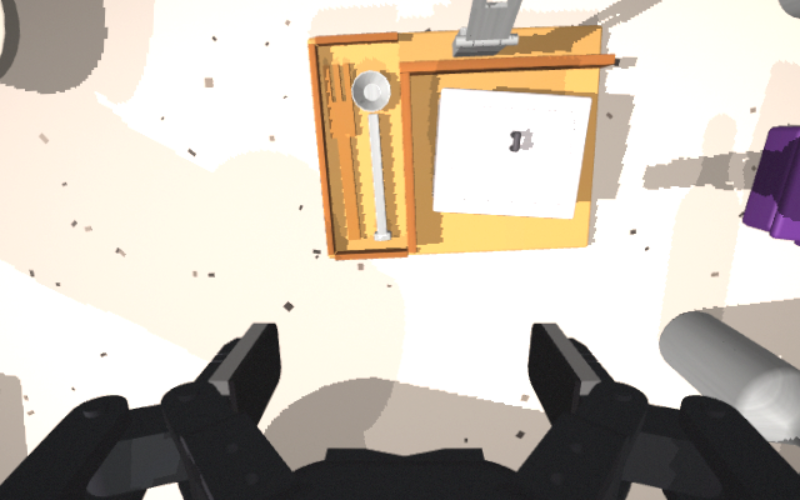

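Both wrist views show the same things. In w0 (800-px scale) the lid spans (341,202) to (471,316), the catch is at (409,250), the far rail runs (310,175) to (508,165), and the left rail (315,180) to (330,337). The hasp stands open at (370,135). Next I'll segment these and fit them.

```bash
cat > seg.py <<'E'
from h import *
import pickle
for i in (0,1):
    c,im=pickle.load(open(f"w{i}.pkl","rb")); hsv=cv2.cvtColor(im,cv2.COLOR_BGR2HSV)
    seeds={0:dict(rail=(330,136),board=(384,225),lid=(300,225)),1:dict(rail=(400,51),board=(460,188),lid=(380,150))}[i]
    print(i,{k:hsv[v[1],v[0]].tolist() for k,v in seeds.items()})
    # lid
    m=((hsv[...,1]<40)&(hsv[...,2]>110)).astype(np.uint8)
    n,l=cv2.connectedComponents(m,connectivity=4); s=seeds["lid"]; m=(l==l[s[1],s[0]]).astype(np.uint8)
    m=cv2.morphologyEx(m,cv2.MORPH_OPEN,np.ones((5,5)))
    cn=max(cv2.findContours(m,0,2)[0],key=cv2.contourArea); 
    P=np.array([onz(c,*p[0],.066)[:2] for p in cv2.convexHull(cn)])*1000
    r=cv2.minAreaRect(P.astype(np.float32)); print("lid",r,cv2.contourArea(cn))
    # rail
    m=((hsv[...,0]<15)&(hsv[...,1]>150)).astype(np.uint8)*255
    cv2.imwrite(f"pics/m{i}.png",cv2.resize(m,(800,500)))
    for col in {0:(300,350,390),1:(360,420,470)}[i]:
        print(col,[ (y,hsv[y,col].tolist()) for y in ({0:range(128,146),1:range(44,60)}[i])][::2])
E
python3 seg.py
```

```text
0 {'rail': [12, 171, 136], 'board': [17, 142, 126], 'lid': [0, 11, 192]}
lid ((525.126953125, -88.22423553466797), (92.76400756835938, 112.96582794189453), 8.974813461303711) 9238.0
300 [(128, [60, 5, 103]), (130, [23, 7, 148]), (132, [30, 4, 123]), (134, [13, 168, 126]), (136, [13, 171, 134]), (138, [13, 174, 138]), (140, [13, 170, 135]), (142, [17, 142, 172]), (144, [17, 141, 173])]
350 [(128, [17, 141, 116]), (130, [13, 152, 62]), (132, [12, 171, 130]), (134, [12, 169, 134]), (136, [13, 172, 135]), (138, [13, 170, 123]), (140, [17, 145, 172]), (142, [17, 145, 171]), (144, [17, 143, 171])]
390 [(128, [15, 152, 67]), (130, [13, 172, 138]), (132, [13, 171, 148]), (134, [13, 170, 147]), (136, [12, 172, 156]), (138, [17, 146, 192]), (140, [17, 147, 191]), (142, [17, 146, 191]), (144, [17, 147, 191])]
1 {'rail': [13, 171, 131], 'board': [18, 148, 183], 'lid': [0, 10, 183]}
lid ((524.6434326171875, -87.24888610839844), (92.93519592285156, 114.14077758789062), 9.049943923950195) 11327.5
360 [(44, [17, 145, 164]), (46, [17, 142, 165]), (48, [14, 159, 128]), (50, [13, 171, 127]), (52, [13, 169, 131]), (54, [12, 171, 133]), (56, [13, 168, 73]), (58, [12, 159, 48])]
420 [(44, [17, 145, 162]), (46, [13, 168, 123]), (48, [13, 170, 126]), (50, [13, 172, 129]), (52, [13, 172, 126]), (54, [13, 165, 48]), (56, [16, 145, 104]), (58, [17, 145, 162])]
470 [(44, [13, 168, 129]), (46, [13, 169, 139]), (48, [13, 169, 139]), (50, [12, 171, 140]), (52, [12, 162, 77]), (54, [15, 150, 100]), (56, [17, 148, 181]), (58, [17, 148, 181])]
```

```bash
cat > car.py <<'E'
from h import *
import pickle
def carrier(c,im,far,left):
    hsv=cv2.cvtColor(im,cv2.COLOR_BGR2HSV).astype(int)
    m=(hsv[...,0]<=14)&(hsv[...,0]>=11)&(hsv[...,1]>157)&(hsv[...,2]>95)
    (x0,x1,y0,y1)=far; A=[]
    for u in range(x0,x1):
        ys=[v for v in range(y0,y1) if m[v,u]]
        if ys: A.append(onz(c,u,max(ys)+.5,.037)[:2])
    (x0,x1,y0,y1)=left; B=[]
    for v in range(y0,y1):
        xs=[u for u in range(x0,x1) if m[v,u]]
        if xs: B.append(onz(c,max(xs)+.5,v,.037)[:2])
    L=[cv2.fitLine(np.array(q,np.float32)*1000,cv2.DIST_HUBER,0,.1,.01).ravel() for q in (A,B)]
    d=-L[0][:2]*np.sign(L[0][0]*0+L[0][1]) ; y=-d  # far rail along +y
    yf=np.degrees(np.arctan2(-y[0],y[1])); b=L[1][:2]*np.sign(L[1][0]); yl=np.degrees(np.arctan2(b[1],b[0]))
    yaw=np.radians((yf+yl)/2); Rm=np.array([[np.cos(yaw),-np.sin(yaw)],[np.sin(yaw),np.cos(yaw)]])
    X=Rm.T@np.mean(A,0)*1000; Y=Rm.T@np.mean(B,0)*1000
    return Rm@np.array([X[0]-45,Y[1]-55]),yf,yl,len(A),len(B)
if __name__=="__main__":
    for i,f,l in ((0,(265,400,130,146),(245,275,155,245)),(1,(345,480,44,60),(316,336,70,185))):
        c,im=pickle.load(open(f"w{i}.pkl","rb")); print(carrier(c,im,f,l), ray(c,320,200)[0])
E
python3 car.py
```

```text
(array([541.34359481, -62.88374495]), np.float32(14.587895), np.float32(14.598453), 135, 90) [ 0.62606917 -0.06486469  0.39996615]
(array([541.22397541, -62.96232038]), np.float32(14.469562), np.float32(14.536274), 135, 115) [ 0.52657519 -0.00493463  0.39970898]
```

Fits: the carrier is at (541.3, −62.9) mm with yaw 14.55°. The tin sits at (−22, −20) mm in the carrier frame, turned −5.5°. Its right and far halves lag, so I'll push there.

```bash
cat >> h.py <<'E'
YAW=14.55; C0=np.array([.5413,-.0629]); Rm=R.from_euler('z',YAW,degrees=True).as_matrix()[:2,:2]
def W(x,y,zt):  # carrier mm, tip height mm -> TCP world
    p=C0+Rm@np.array([x,y])/1000; return [p[0],p[1],zt/1000+robot.tip_reach]
def go(x,y,zt,vel=.15,guard=None): return robot.line_to(W(x,y,zt),vel=vel,rotation=None,guard=guard)
def st(tag=""):
    s=robot.observe(); p=np.array(s["tool_pos"]); q=Rm.T@(p[:2]-C0)*1000
    print(tag,"t%.1f"%s["time"],q.round(1),"tip z %.1f"%((p[2]-robot.tip_reach)*1000),"F",np.r_[Rm.T@s["ft_force"][:2],s["ft_force"][2]].round(1))
def C(p): return Rm.T@(np.array(p)[:2]-C0)*1000
E
python3 - <<'E'
from h import *
import pickle
c,im=pickle.load(open("w0.pkl","rb")); o,d=ray(c,292,87.5)
oc=np.r_[C(o),o[2]*1000]; dc=np.r_[Rm.T@d[:2],d[2]]; p=oc-dc*oc[1]/dc[1]; print("ray at y=0",p)
# intersection with 85 mm circle projection: scan ray
for th in (1.4,1.6,1.8,2.0):
    P=np.array([60-85*np.cos(th),0,70+85*np.sin(th)]); w=C0+Rm@P[:2]/1000; print(th,proj(c,[w[0],w[1],P[2]/1000]))
robot.set_gripper(0)
robot.move_pose(W(-105,-48,120),[180,0,YAW]); st("above")
go(-105,-48,42,.2); st("down")
for x in (-70,-53):
    h=go(x,-48,42,.05,guard=15); st(h)
    if h: break
E
```

```text
ray at y=0 [ 94.27869194   0.         135.18306541]
1.4 [294.32798816 156.44106622]
1.6 [292.56509356 132.99806608]
1.8 [291.19573351 108.55478167]
2.0 [290.34394675  85.10605726]
above t5.2 [-104.5  -47.9] tip z 121.2 F [0.1 0.3 0.4]
down t5.7 [-104.2  -48. ] tip z 43.5 F [0.5 0.2 0.3]
False t6.5 [-70.1 -47.8] tip z 41.8 F [-0.2 -0.5 -0.2]
True t6.9 [-59.4 -47.3] tip z 41.2 F [-3.5  0.8  1.5]
```

```bash
python3 - <<'E'
from h import *
go(-85,-48,42,.15); go(-85,-48,120,.25); go(10,-112,120,.25); go(10,-112,42,.2); st("down")
h=go(10,-69,42,.05,guard=15); st(h)
go(10,-95,42,.2); go(10,-95,120,.25); go(-40,0,260,.25)
robot.pause(.2)
c=robot.get_calibration("wrist"); im=robot.grab_frame("wrist")
import pickle; pickle.dump((c,im),open("w2.pkl","wb")); cv2.imwrite("pics/w2.png",cv2.resize(np.clip(im*1.5,0,255).astype(np.uint8),(800,500)))
st()
E
```

```text
down t8.8 [   9.8 -111.8] tip z 42.7 F [-0.3 -0.9  0.9]
True t9.5 [ 10.  -73.5] tip z 42.6 F [-1.1 -4.3 -0. ]
 t11.4 [-40.1  -0.3] tip z 258.7 F [ 0.2 -0.1 -0.2]
```

View pics/w2.png

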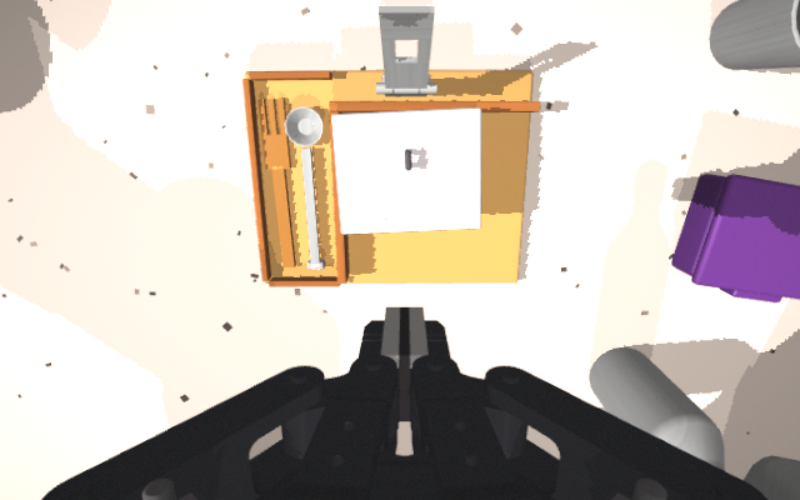

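The tin is nearly home: the lid spans (333,115) to (480,230), but its far edge slopes a little against the rail. I'll measure it.

```bash
cat >> h.py <<'E'
def lid(c,im,seedmm=(-20,-25)):
    hsv=cv2.cvtColor(im,cv2.COLOR_BGR2HSV); p=C0+Rm@np.array(seedmm)/1000
    u,v=proj(c,[p[0],p[1],.066]).astype(int)
    m=((hsv[...,1]<40)&(hsv[...,2]>90)).astype(np.uint8)
    l=cv2.connectedComponents(m,connectivity=4)[1]; m=(l==l[v,u]).astype(np.uint8)
    m=cv2.morphologyEx(m,cv2.MORPH_OPEN,np.ones((5,5)))
    cn=max(cv2.findContours(m,0,2)[0],key=cv2.contourArea)
    P=np.array([C(onz(c,*q[0],.066)) for q in cv2.convexHull(cn)])
    r=cv2.minAreaRect(P.astype(np.float32)); return r,cv2.boxPoints(r).round(1).tolist()
E
python3 - <<'E'
from h import *
from car import carrier
import pickle
c,im=pickle.load(open("w2.pkl","rb")); print(lid(c,im)); print(carrier(c,im,(275,420,78,94),(262,282,100,215)))
E
```

```text
(((-2.317577362060547, -2.0981063842773438), (93.35899353027344, 112.46783447265625), 2.5035479068756104), [[-51.400001525878906, 52.0], [-46.5, -60.29999923706055], [46.79999923706055, -56.20000076293945], [41.900001525878906, 56.099998474121094]])
(array([540.10757395, -58.35127316]), np.float32(15.370635), np.float32(17.933378), 145, 115)
```

The tin is now +2.5° askew at (−2.3, −2.1) mm, so the left half of the near face and the near half of the right face lag. I'll push there, then check square.

```bash
python3 - <<'E'
from h import *
import pickle
go(-85,22,120,.25); go(-85,22,42,.2); 
go(-66,22,42,.1); h=go(-54,22,42,.03,guard=18); st(h)
go(-85,22,42,.2); go(-85,22,120,.25); go(-75,-112,120,.25); go(-18,-100,120,.25);go(-18,-100,42,.2)
go(-18,-82,42,.1); h=go(-18,-65,42,.03,guard=18); st(h)
go(-18,-95,42,.2)
go(-18,-95,120,.25); go(-85,0,120,.25); go(-85,0,42,.2)
go(-66,0,42,.1); h=go(-54,0,42,.03,guard=20); st(h)
go(-85,0,42,.2); go(-85,0,120,.25); go(-40,0,260,.25)
robot.pause(.2)
c=robot.get_calibration("wrist"); im=robot.grab_frame("wrist")
pickle.dump((c,im),open("w3.pkl","wb")); cv2.imwrite("pics/w3.png",cv2.resize(np.clip(im*1.5,0,255).astype(np.uint8),(800,500)))
st(); print(lid(c,im))
E
```

```text
True t13.3 [-58.4  22.4] tip z 41.5 F [0.7 1.  0.3]
True t16.5 [-17.9 -72.1] tip z 42.7 F [ 0.4 -5.3  0.4]
True t19.1 [-58.2   0.2] tip z 41.6 F [-0.2 -0.3  1.1]
 t20.8 [-40.5   0.2] tip z 258.8 F [1.1 0.5 0.7]
(((0.33815765380859375, -0.5083847045898438), (112.97862243652344, 92.77313995361328), 89.801513671875), [[-46.20000076293945, -56.79999923706055], [46.5, -57.20000076293945], [46.900001525878906, 55.79999923706055], [-45.900001525878906, 56.099998474121094]])
```

View pics/w3.png

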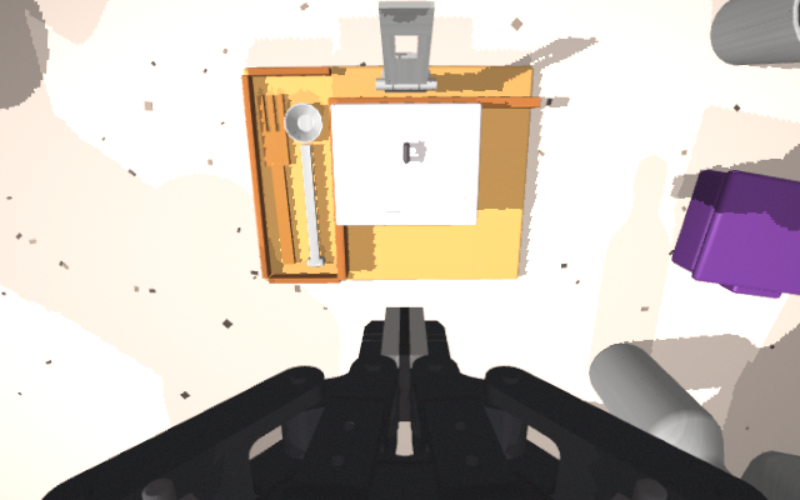

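The tin is now square to within 0.2° at (0.3, −0.5) mm, and the lid edges lie along both rails. One confirming y push, then the hasp from behind (about 1.98 rad open).

```bash
python3 - <<'E'
from h import *
import pickle
go(0,-100,120,.3); go(0,-100,42,.2); go(0,-80,42,.1)
h=go(0,-64,42,.03,guard=22); st(h)
go(0,-100,42,.2); go(0,-100,240,.3); go(126,0,240,.3); go(126,0,130,.2); st("behind")
h=go(76,0,130,.08,guard=20); st(h)
if not h:
    for th in np.arange(1.45,.29,-.1):
        r=62+13*(1.45-th)/1.15
        P=np.array([60-r*np.cos(th),70+r*np.sin(th)])+2*np.array([np.sin(th),np.cos(th)])
        h=go(P[0]+11,0,P[1],.08,guard=25)
        if h: st((h,th)); break
st("end"); cv2.imwrite("pics/s1.png",robot.grab_frame("scene")[150:260,250:380].repeat(4,0).repeat(4,1))
E
```

```text
True t22.8 [  0.1 -71.7] tip z 42.9 F [-0.  -4.4  0.2]
behind t25.3 [126.   -0.7] tip z 131.5 F [ 0.7 -0.3  0.7]
False t26.1 [76.3 -0.1] tip z 130.4 F [-0.4  1.  -0.9]
end t29.1 [1.6 0.1] tip z 97.1 F [0.  0.1 0.8]
```

View pics/s1.png

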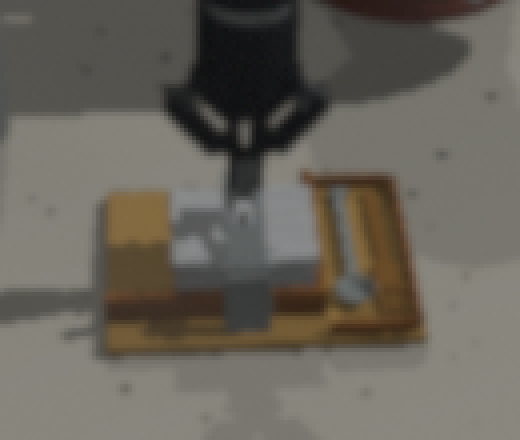

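The scene crop shows the hasp folded down to near the lid at (245,230), with the finger on its tip. Next: lift, shift outward so the finger clears the catch, and press down on the solid end.

```bash
python3 - <<'E'
from h import *
import pickle
z=110; go(1,0,z,.1); go(-15,0,z,.1); st()
h=go(-15,0,80,.08,guard=25); st(h)
h=go(-15,0,67,.03,guard=18); st(h)
go(-15,0,120,.2); go(-75,0,200,.3); go(-60,0,250,.3); robot.pause(.2)
c=robot.get_calibration("wrist"); im=robot.grab_frame("wrist")
pickle.dump((c,im),open("w4.pkl","wb")); 
u,v=proj(c,[*(C0+Rm@np.array([0,0.])/1000),.07]).astype(int); print(u,v)
cv2.imwrite("pics/w4.png",cv2.resize(im[max(0,v-90):v+90,u-110:u+110],None,fx=3,fy=3)); st()
E
```

```text
t29.8 [-15.1  -0. ] tip z 109.8 F [-0.9 -0.3  0.3]
False t30.3 [-15.2   0.2] tip z 79.4 F [ 0.1  0.3 -0.9]
True t30.7 [-14.5  -0.4] tip z 71.7 F [-3.1  2.9 10.9]
322 111
 t32.1 [-60.4   0.3] tip z 248.3 F [ 0.2 -0.3 -0.1]
```

View pics/w4.png

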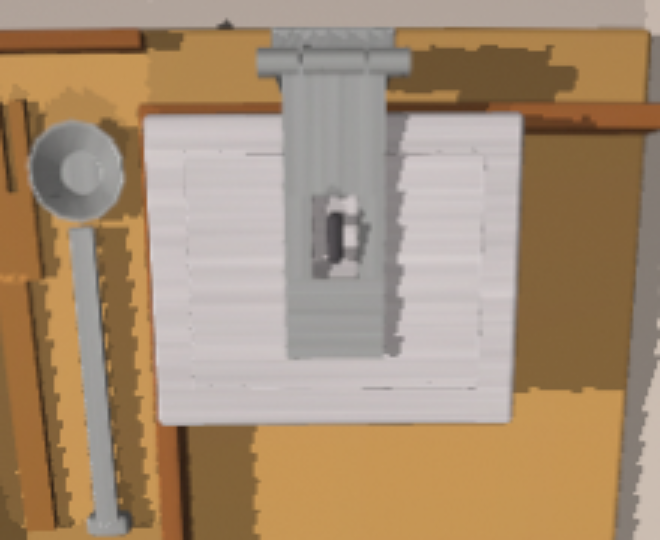

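The catch stands in the slot at (335,237) and the hasp is flat; contact was at z = 71.7 mm against 72 expected. I'll check the lid corners numerically before handing in.

```bash
python3 - <<'E'
from h import *
import pickle
c,im=pickle.load(open("w4.pkl","rb"))
for a,b in ((145,115),(522,115),(512,423),(162,425)): print(C(onz(c,212+a/3-.33,21+b/3-.33,.066)).round(1))
for a,b in ((288,358),(384,357)): print("hasp tip",C(onz(c,212+a/3-.33,21+b/3-.33,.072)).round(1))
E
```

```text
[46.1 55.3]
[ 45.6 -56.4]
[-46.9 -57.3]
[-46.8  55.1]
hasp tip [-25.1  14. ]
hasp tip [-24.9 -15.7]
```

```bash
python3 -c "
from h import *
print(robot.job_done())"
```

```text
the job is handed in; nothing more can be done
None
```

The job is handed in: the tin measures flush against both rails to within about 1 mm, and the hasp lies fully down with the catch up through its slot. It took about 32 s of the 72 s allowed, and nothing else was touched.

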